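# Demagnetise the tweezers: hold the spring-return strength dial at the third click

## Task

The steel tweezers have become magnetised. Lay them down flat and lengthwise in the shallow trough on top of the demagnetiser, middle over the coil disc, without dropping them, and let go; then turn its spring-return dial clockwise past the first two clicks to the third and strongest one and hold it there against its spring: the job finishes while you are still holding it, because it snaps back to off when released. Leave the other things on the bench where they are.

Things in the scene. Friction and masses are not known exactly. Their poses are not given: they have to be found in the camera images.
- tweezers: rigid steel tweezers lying on their side, 120 mm long, 12 mm wide over the legs at the ribbed middle, 9 mm high, about 22 g. Origin: centre of the underside at half length; +x to the tips, z up. Grip across the middle (their y). They start left of the demagnetiser in one of three places (x within 0.5 rad of straight ahead); neighbours (screwdriver, brush) stay 30 mm clear of their middle
- tweezers_mid (a point): middle of the tweezers, 4.5 mm above the origin (half their height); same axes
- demag: bench demagnetiser: heavy fixed light-grey box, 140 mm front to back (its x), 240 mm wide (its y), top plate 46 mm above the bench; trough left (+y) and dial right (-y) of centre as seen from the robot. Origin: centre of the underside; +x away from the robot, z up
- bed (a point): centre of the trough's floor, over the round coil disc (42 mm across), 60 mm to the demagnetiser's +y side, 50 mm above the bench; axes as the demagnetiser. Floor 112 mm long (x), 64 mm wide (y), between two lips 4 mm high and 5 mm thick along its long sides; ends open. Tweezers laid well have their x along this x (either way round), underside on the floor
- dial_knob: dial: round black skirt 60 mm across carrying a black bar grip 52 mm long (its x, towards the white pointer line), 12 mm wide (y), 27 mm tall (from 54.5 to 81.5 mm above the bench). Origin: on the dial's upright axis, 46 mm above the bench, 65 mm to the demagnetiser's -y side. At rest +x lies 0.65 rad anticlockwise of the demagnetiser's +x and turns with the dial. Nothing within 57 mm stands above the skirt
- dial_grip (a point): point on the dial's axis inside the bar, 73.5 mm above the bench (8 mm below the bar's top); same axes as the dial
- dial (a joint): dial angle, rad: 0 at rest (off, long tick), grows clockwise seen from above, stop at 1.28. Clicks at 0.4 (one dot), 0.8 (two), 1.2 (three dots), each behind a hump (peaks 0.2, 0.6, 1.0; third click from 1.15). Return spring 0.07 N m at rest to 0.155 at 1.2; humps add up to 0.06, so 0.21 N m turns it (9 N at the bar's end). It springs back to 0 from anywhere when let go
- screwdriver: bystander: black-handled steel screwdriver, 120 mm long, 11 mm thick, lying on the bench; leave alone
- brush: bystander: small wooden dust brush, 115 mm long, 8 mm thick; leave alone
- tin: bystander: round aluminium parts tin with twist cap, 63 mm across, 30 mm high; leave alone
- holder: bystander: blue plastic watch holder, 56 mm square (84 mm along its screw), 32 mm high; leave alone
- dish: bystander: white ceramic dish, 90 mm across, 20 mm high, right of the demagnetiser; leave alone
- loupe: bystander: black eye loupe, 33 mm across, 30 mm high; leave alone
Not all that is in view belongs to the job. Leave any red look-alike of the tweezers alone.

How it is judged (in metres and radians):
On the way, in this order (a step that is already met when the one before it is completed fails the run):
1. the tweezers lie flat and lengthwise in the trough, released, with the dial still at off (x of tweezers_mid in the frame of bed between -0.03 and 0.03 m and y of tweezers_mid in the frame of bed between -0.026 and 0.026 m and z of tweezers_mid in the frame of bed between 0.001 and 0.008 m and angle between the x axis of tweezers_mid and the x axis of bed, either way round below 0.4 rad and angle between the z axis of tweezers_mid and the z axis of bed, either way round below 0.12 rad and linear speed of tweezers below 0.02 m/s and contact force between each of the arm, the fingers and tweezers below 0.05 N and value of joint dial below 0.15 rad), for 0.2 s.
2. the dial is held at the third click with the tweezers in the trough (x of tweezers_mid in the frame of bed between -0.03 and 0.03 m and y of tweezers_mid in the frame of bed between -0.026 and 0.026 m and z of tweezers_mid in the frame of bed between 0.001 and 0.008 m and angle between the x axis of tweezers_mid and the x axis of bed, either way round below 0.4 rad and angle between the z axis of tweezers_mid and the z axis of bed, either way round below 0.12 rad and linear speed of tweezers below 0.02 m/s and contact force between each of the arm, the fingers and tweezers below 0.05 N and value of joint dial above 1.12 rad and contact force between any of the fingers, the arm and dial_knob above 0.5 N), for 0.5 s.
At the end, for the whole second after the job is handed in: Tweezers untouched and at rest, flat in the trough, lengthwise within 0.40 rad, middle within 30 mm along and 26 mm across of the coil's centre; dial still at the third click (above 1.12 rad) with the gripper pressing on its bar (over 0.5 N) through the last second (all of step 2 and velocity of joint dial between -0.2 and 0.2 rad/s); the arm keeps its last pose, push and grip.
It fails at once if another thing on the bench is moved more than 25 mm (distance of any of screwdriver, brush, tin, holder, dish, loupe from where it was at the start of the episode above 0.025 m).
It fails at once if the tweezers are dropped or thrown (moving faster than 0.6 m/s out of the gripper) (linear speed of tweezers above 0.6 m/s and contact force between each of the fingers, the arm and tweezers below 0.02 N).
It also fails if it takes over 64 s, if anything falls off the work surface, if the arm or the gripper's body presses on something with over 40 N, if the wrist force passes 120 N, or if a joint passes its speed limit or range.

## Robot

A 6-joint arm with a two-finger parallel gripper is mounted at the origin on the work surface. World frame = base frame: x ahead of the robot, y to its left, z up, the work surface at z = 0. Lengths are in mm, angles in rad, forces in N, time in s.
With the tool pointing down it reaches from about 375 to 975 mm from the base axis. Payload 3.8 kg.
Tool frame: the origin (TCP) lies midway between the tips of the shut fingers; the grasp point (between the pads) lies 19 mm behind it; x points along the fingers, y is the direction in which the jaws open and shut, and the axes are right-handed (so a half turn about x gives the same grasp; the last joint's range is limited). The gripper opens to 85 mm and grips with 20 to 120 N. Pads are 22 mm wide; open, the fingers measure 114 mm over their backs; the gripper's body (76 mm by 85 mm) begins 54 mm behind the grasp point. The pads swing forward as they close: fully open they stand 13 mm farther back than shut.
Start: joints at [1.093, 0.264, 1.604, -0, 1.274, -0.037], TCP at [287.995, 610.473, 231.28] pointing down, gripper open.
Joint ranges: [-2.63, 2.63], [-0.94, 2.18], [0.31, 2.57], [-1.31, 4.45], [0, 2.66], [-2.55, 2.55]. Speed limits (rad/s): [2.57, 2.57, 3.14, 3.14, 3.14, 3.14].

## Interface

Orientations are given as a unit quaternion [x, y, z, w].
In Python, from plant import r gives the robot as it stands. The module is installed in compiled form; this text tells all that it offers.
- The arm moves only by the shell command python3 -m crank 'ROWS' [FORCE]. ROWS is JSON, a list of rows, each an object of numbers: "dx", "dy", "dz": the shift along the tool's x, y, z in units of 40 mm (1.0 is 40 mm); "wx", "wy", "wz": the turn, a rotation vector about the tool's x, y, z in units of 8 degrees (1.0 is 8 degrees); "jaw": the gripper's target within -1 to 1 (shut at 1, half-way at 0, fully open at -1). In form: [{"dx": .., "dy": .., "dz": .., "wx": .., "wy": .., "wz": .., "jaw": ..}, ...]. A call has 1 to 20 rows; each row shifts and turns the commanded pose from where the row before left it, along the tool's axes as they then stand; what a row does not reach is not made up. A row lasts 1/10 s, in which the tool goes at most 50 mm and 8.59 degrees, less where a joint would pass 70% of its speed; a pose out of reach is approached as far as the arm can. A call is refused whole if a number of a shift passes 1 or a number of a turn 1, either way. A call with a gripper value outside its range is refused whole. The fingers move at their own pace and stop on an object; FORCE is the grip in N (left out, the last holds). Time passes only in rows, so rows that do not move let the fingers close. It gives the time, the measured TCP pose, the force and the opening at its end, in the units of the state.
- r.read_state(): the state, without advancing time (a new reading comes with each control period).
- r.get_image(name): name is "scene" or "top"; returns a dict with "image" (400x640x3 uint8, red, green, blue), "range_z" (400x640 float32, mm along the optical axis (not along the pixel's ray), 0 where there is no reading), "intrinsics" (3x3 intrinsics, pixels), "cam_to_world" (4x4, takes a point from camera to world coordinates). Camera axes: x right, y up, looking along -z (the intrinsics and any distortion apply to the point x, -y, -z); pixel columns grow to the right and rows downward; lengths in mm; the calibration is good to about 2 mm. A picture is of the moment at which its call begins.
- r.finish_job(): hands the job in, once; it reports no verdict.
The state is a dict: "clock": time; "qpos": joint angles; "dq": joint speeds; "joint_efforts": joint torques, N m; "eef_pos": TCP position; "eef_rot": TCP orientation; "contact_force": force on the tool from outside, world axes, zero at the start; "torque": the same for the moment, N m; "width": opening from 0.0 (shut) to 1.0 (fully open).
Only numpy, scipy, OpenCV 4.12 (cv2) and the standard library are available. Lean on these libraries where they do the work, as an engineer would, in place of code of your own. Each camera call takes 0.05 s, during which the arm holds its last target.

## Working session

There is one attempt and no reset: what is moved stays moved. The work goes in short steps, Python scripts to look and compute and a shell command to move; the robot and the scene stay as the last step left them, time stands still between calls to the robot, and variables do not carry over. Pictures are saved under pics/ and viewed, and the job is handed in when it is done.

```bash
mkdir -p pics
cat > h.py <<'E'
import numpy as np, cv2
from plant import r
def snap(n,fn):
    d=r.get_image(n); cv2.imwrite('pics/'+fn,cv2.cvtColor(d['image'],cv2.COLOR_RGB2BGR))
    np.savez('pics/'+fn[:-4]+'.npz',**d); return d
def ray(d,u,v,z):
    K=np.array(d['intrinsics']);T=np.array(d['cam_to_world'])
    p=np.array([(u-K[0,2])/K[0,0],-(v-K[1,2])/K[1,1],-1.])
    w=T[:3,:3]@p;o=T[:3,3]
    return o+w*(z-o[2])/w[2]
def pt(d,u,v):
    K=np.array(d['intrinsics']);T=np.array(d['cam_to_world']);z=float(d['range_z'][int(v),int(u)])
    p=np.array([(u-K[0,2])/K[0,0],-(v-K[1,2])/K[1,1],-1.])*z
    return T[:3,:3]@p+T[:3,3]
E
python3 - <<'E'
from h import *
np.set_printoptions(suppress=True,precision=3)
for n in('top','scene'):
    d=snap(n,n+'0.png'); print(d['intrinsics'],d['cam_to_world'],[k for k in d])
print(r.read_state())
E
```

```text
[[475.117   0.    316.335]
 [  0.    475.117 195.739]
 [  0.      0.      1.   ]] [[   0.006    0.988   -0.154  351.42 ]
 [  -1.       0.007    0.006  -41.782]
 [   0.007    0.154    0.988 1433.785]
 [   0.       0.       0.       1.   ]] ['image', 'range_z', 'intrinsics', 'cam_to_world']
[[422.33    0.    315.647]
 [  0.    422.33  194.994]
 [  0.      0.      1.   ]] [[ -0.875  -0.413   0.253 808.356]
 [  0.484  -0.735   0.475 435.334]
 [ -0.01    0.538   0.843 951.266]
 [  0.      0.      0.      1.   ]] ['image', 'range_z', 'intrinsics', 'cam_to_world']
{'clock': 0.1, 'qpos': array([ 1.093,  0.265,  1.605, -0.   ,  1.274, -0.037]), 'dq': array([-0.001,  0.   , -0.002,  0.   ,  0.   ,  0.   ]), 'joint_efforts': array([ -0.   , -51.671, -36.858,  -0.   ,   0.006,  -0.   ]), 'eef_pos': array([287.678, 609.857, 230.03 ]), 'eef_rot': array([ 0.154,  0.69 , -0.155,  0.69 ]), 'contact_force': array([-0.557, -1.109,  0.97 ]), 'torque': array([ 0.009,  0.017, -0.05 ]), 'width': 0.9974897392668813}
```

View pics/top0.png

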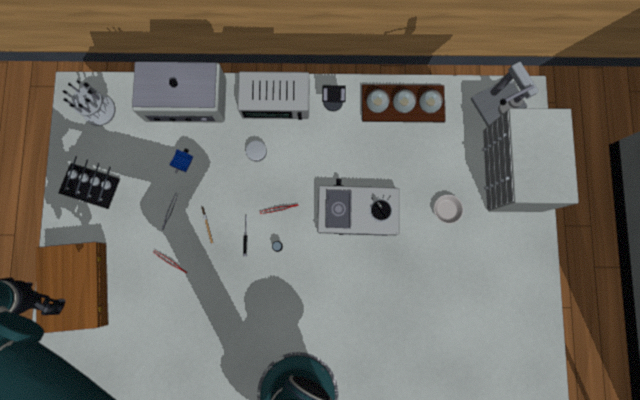

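View pics/scene0.png

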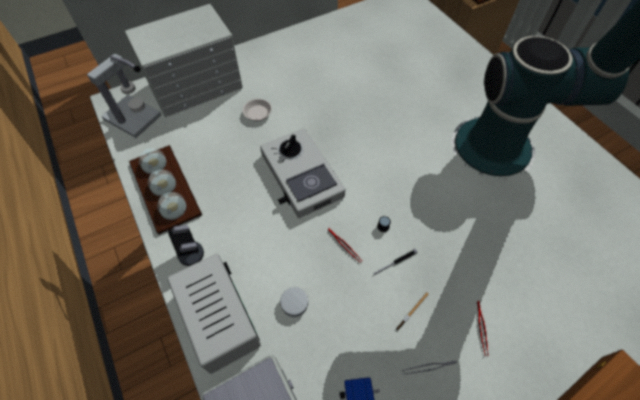

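The top view shows the grey tweezers in the arm's shadow at about (170,210), with the red look-alikes at (280,208) and (170,261). The demagnetiser is at (358,211), its coil disc at (338,209) and its dial at (381,210). I'll zoom in on these.

Run:
```python
import cv2,numpy as np
a=cv2.imread('pics/top0.png')
t=cv2.resize(a[180:240,140:220],None,fx=9,fy=9,interpolation=cv2.INTER_CUBIC)
t=cv2.convertScaleAbs(t,alpha=1.8)
cv2.imwrite('pics/tw0.png',t)
cv2.imwrite('pics/dm0.png',cv2.resize(a[170:245,305:410],None,fx=7,fy=7,interpolation=cv2.INTER_CUBIC))
b=cv2.imread('pics/scene0.png')
cv2.imwrite('pics/tws0.png',cv2.convertScaleAbs(cv2.resize(b[340:395,390:480],None,fx=8,fy=8,interpolation=cv2.INTER_CUBIC),alpha=1.8))
```

```text
(no output)
```

View pics/tw0.png

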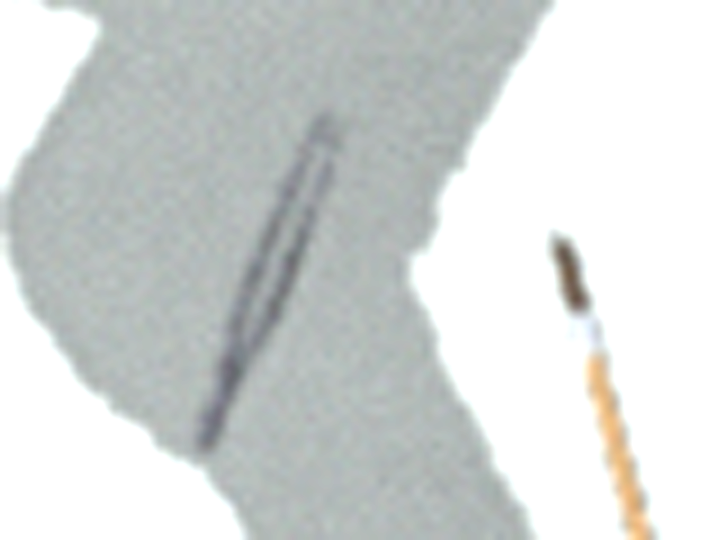

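View pics/dm0.png

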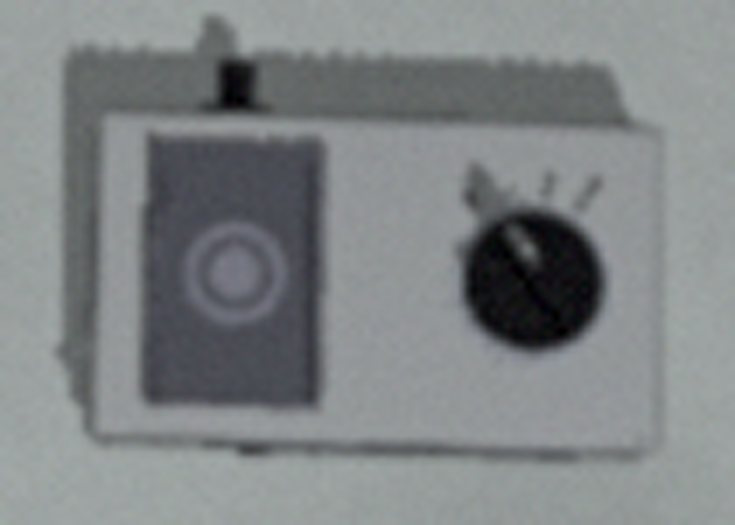

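View pics/tws0.png

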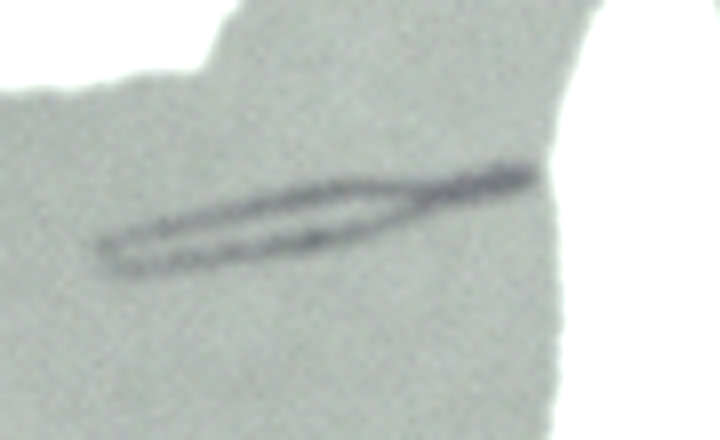

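```bash
python3 - <<'E'
from h import *
np.set_printoptions(suppress=True,precision=2)
t=dict(np.load('pics/top0.npz')); s=dict(np.load('pics/scene0.npz'))
c=lambda u,v,o,f:(o[0]+(u+.5)/f-.5,o[1]+(v+.5)/f-.5)
# tweezers mask
def axis(d,box,z,off):
    g=cv2.cvtColor(d['image'],cv2.COLOR_RGB2GRAY).astype(float)
    u0,v0,u1,v1=box; g=g[v0:v1,u0:u1]
    bg=cv2.medianBlur(g.astype(np.uint8),15).astype(float)
    m=((bg-g)>16).astype(np.uint8)
    n,l,st,_=cv2.connectedComponentsWithStats(m,connectivity=8)
    k=1+np.argmax(st[1:,4]); vv,uu=np.nonzero(l==k)
    P=np.array([ray(d,a+u0,b+v0,z)[:2] for a,b in zip(uu,vv)])
    cc,(w,h),an=cv2.minAreaRect(P.astype(np.float32))
    bx=cv2.boxPoints((cc,(w,h),an))
    e=bx[1]-bx[0] if np.hypot(*(bx[1]-bx[0]))>np.hypot(*(bx[2]-bx[1])) else bx[2]-bx[1]
    if e[0]<0:e=-e
    print('tw',len(uu),cc,w,h,np.arctan2(e[1],e[0]))
axis(t,(155,186,185,236),6,0); axis(s,(395,352,462,382),6,0)
for n,d,o,p in(('t',t,(140,180),[(327,118),(207,447)]),):
    A=[ray(d,*c(*q,o,9),5)[:2] for q in p]; print(A,np.linalg.norm(A[0]-A[1]),(A[0]+A[1])/2,np.arctan2(*(A[0]-A[1])[::-1]))
S=[ray(s,*c(*q,(390,340),8),5)[:2] for q in [(105,250),(530,177)]];print('s',S,np.linalg.norm(S[0]-S[1]),(S[0]+S[1])/2,np.arctan2(*(S[0]-S[1])[::-1]))
o=(305,170)
print('disc',ray(t,*c(235,274,o,7),50),'bed corners',[ray(t,*c(*q,o,7),50)[:2] for q in[(148,138),(325,138),(320,405),(142,402)]])
print('top corners',[ray(t,*c(*q,o,7),46)[:2] for q in[(103,115),(660,130),(655,450),(95,435)]])
print('skirt',ray(t,*c(533,280,o,7),54.5))
# top depth checks
for u,v in[(338,209),(350,190),(170,205),(385,214),(381,210)]: print(u,v,pt(t,u,v))
E
python3 - <<'E'
import cv2
b=cv2.imread('pics/scene0.png')
cv2.imwrite('pics/dms0.png',cv2.resize(b[120:225,250:355],None,fx=6,fy=6,interpolation=cv2.INTER_CUBIC))
E
```

```text
tw 90 (516.5696411132812, 396.5935363769531) 15.271441459655762 98.08750915527344 -0.36707592
tw 75 (499.96630859375, 403.0287780761719) 9.6063871383667 66.9594497680664 -0.42228892
[array([581.02, 376.76]), array([469.51, 410.97])] 116.63652445100787 [525.27 393.87] -0.2976740343527295
s [array([577.29, 374.43]), array([468.69, 414.06])] 115.60407892606644 [522.99 394.24] -0.34989351679549074
disc [ 529.57 -114.33   50.  ] bed corners [array([587.16, -77.65]), array([ 587.71, -152.39]), array([ 474.76, -149.74]), array([475.51, -75.5 ])]
top corners [array([597.58, -58.65]), array([ 592.89, -294.82]), array([ 457.25, -289.93]), array([461.93, -56.02])]
skirt [ 527.35 -238.77   54.5 ]
338 209 [ 528.99 -114.02   47.85]
350 190 [ 584.18 -148.8    58.09]
170 205 [542.1  390.41  12.21]
385 214 [ 511.15 -246.96   81.9 ]
381 210 [ 522.69 -235.74   81.32]
```

View pics/dms0.png

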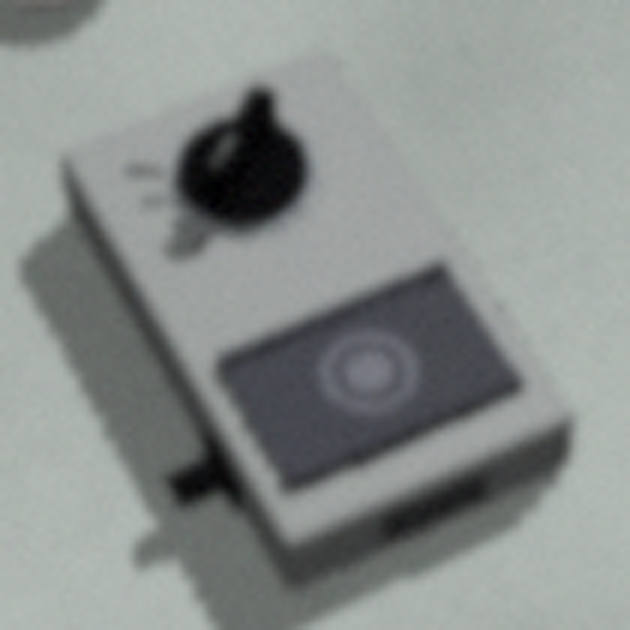

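```bash
cat >> h.py <<'E'
from scipy.spatial.transform import Rotation as R
def go(x,y,z,jawyaw=None):
    s=r.read_state(); Q=R.from_quat(s['eef_rot']); M=Q.as_matrix()
    d=M.T@(np.array([x,y,z])-s['eef_pos'])
    print('tool axes x,y,z in world:',M.T.round(3).tolist())
    print('pos',s['eef_pos'].round(1),'shift units',(d/40).round(3),'clock',s['clock'],'width',round(s['width'],3),'F',s['contact_force'].round(1))
    jy=np.arctan2(M[1,1],M[0,1]); print('jaw yaw',round(jy,3),'tilt',round(float(np.degrees(np.arccos(-M[2,0]))),2))
    if jawyaw is not None:
        e=(jawyaw-jy+np.pi/2)%np.pi-np.pi/2
        # desired: x down exactly, jaw yaw jy+e
        Y=np.array([np.cos(jy+e),np.sin(jy+e),0]);X=np.array([0,0,-1.]);Z=np.cross(X,Y)
        rv=(Q.inv()*R.from_matrix(np.c_[X,Y,Z])).as_rotvec()
        print('turn units (8deg)',(np.degrees(rv)/8).round(3),'q6',s['qpos'][5])
E
python3 - <<'E'
from h import *
np.set_printoptions(suppress=True,precision=2)
s=dict(np.load('pics/scene0.npz'))
c=lambda u,v,o,f:(o[0]+(u+.5)/f-.5,o[1]+(v+.5)/f-.5)
print(ray(s,*c(368,372,(250,120),6),50),ray(s,*c(243,174,(250,120),6),54.5))
go(524,394,100,-0.32+np.pi/2)
E
```

```text
[ 529.06 -113.94   50.  ] [ 527.84 -233.93   54.5 ]
tool axes x,y,z in world: [[-0.001, -0.002, -1.0], [0.427, 0.904, -0.002], [0.904, -0.427, -0.0]]
pos [287.7 609.9 230. ] shift units [ 3.25 -2.35  7.65] clock 0.1 width 0.997 F [-0.6 -1.1  1. ]
jaw yaw 1.13 tilt 0.12
turn units (8deg) [-0.86 -0.    0.01] q6 -0.03689325062591989
```

```bash
python3 -m crank '[{"dx":0.3,"dy":-0.235,"dz":0.765,"jaw":0.1},{"dx":0.3,"dy":-0.235,"dz":0.765,"jaw":0.1},{"dx":0.3,"dy":-0.235,"dz":0.765,"jaw":0.1},{"dx":0.3,"dy":-0.235,"dz":0.765,"jaw":0.1},{"dx":0.3,"dy":-0.235,"dz":0.765,"jaw":0.1},{"dx":0.3,"dy":-0.235,"dz":0.765,"jaw":0.1},{"dx":0.3,"dy":-0.235,"dz":0.765,"jaw":0.1},{"dx":0.3,"dy":-0.235,"dz":0.765,"jaw":0.1},{"dx":0.3,"dy":-0.235,"dz":0.765,"jaw":0.1},{"dx":0.3,"dy":-0.235,"dz":0.765,"jaw":0.1},{"wx":-0.86,"jaw":0.1},{"jaw":0.1},{"jaw":0.1},{"jaw":0.1}]' 30
python3 - <<'E'
from h import *
go(524,394,40,-0.32+np.pi/2)
d=snap('top','top1.png');s=snap('scene','scene1.png')
a=cv2.imread('pics/top1.png');b=cv2.imread('pics/scene1.png')
x=cv2.resize(a[170:240,140:230],None,fx=7,fy=7,interpolation=cv2.INTER_CUBIC);y=cv2.resize(b[330:400,390:480],None,fx=7,fy=7,interpolation=cv2.INTER_CUBIC)
cv2.imwrite('pics/c1.png',cv2.resize(cv2.convertScaleAbs(np.hstack([x,y]),alpha=1.3),None,fx=.6,fy=.6))
E
```

```text
tool axes x,y,z in world: [[-0.001, -0.002, -1.0], [0.427, 0.904, -0.002], [0.904, -0.427, -0.0]]
pos [287.7 609.9 230. ] shift units [ 4.755 -2.35   7.646] clock 0.1 width 0.997 F [-0.6 -1.1  1. ]
jaw yaw 1.13 tilt 0.12
turn units (8deg) [-0.865 -0.001  0.015] q6 -0.03689325062591989invalid input
```

View pics/c1.png

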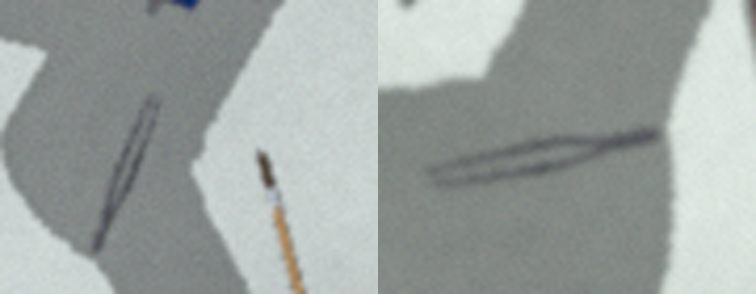

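The call was refused and the arm hasn't moved: the tweezers are still at the same pixels in both crops. Each row probably needs all seven keys, so I'll try one full row.

```bash
python3 -m crank '[{"dx":0.3,"dy":-0.235,"dz":0.765,"wx":0,"wy":0,"wz":0,"jaw":0.1}]' 30
```

```text
clock: 0.3
eef_pos: [310.1, 591.8, 220.9]
eef_rot: [0.155, 0.69, -0.152, 0.69]
contact_force: [0.9, -0.0, 1.3]
width: 0.855
```

```bash
python3 -m crank '[{"dx":0.3,"dy":-0.235,"dz":0.765,"wx":0,"wy":0,"wz":0,"jaw":0.1},{"dx":0.3,"dy":-0.235,"dz":0.765,"wx":0,"wy":0,"wz":0,"jaw":0.1},{"dx":0.3,"dy":-0.235,"dz":0.765,"wx":0,"wy":0,"wz":0,"jaw":0.1},{"dx":0.3,"dy":-0.235,"dz":0.765,"wx":0,"wy":0,"wz":0,"jaw":0.1},{"dx":0.3,"dy":-0.235,"dz":0.765,"wx":0,"wy":0,"wz":0,"jaw":0.1},{"dx":0.3,"dy":-0.235,"dz":0.765,"wx":0,"wy":0,"wz":0,"jaw":0.1},{"dx":0.3,"dy":-0.235,"dz":0.765,"wx":0,"wy":0,"wz":0,"jaw":0.1},{"dx":0.3,"dy":-0.235,"dz":0.765,"wx":0,"wy":0,"wz":0,"jaw":0.1},{"dx":0.3,"dy":-0.235,"dz":0.765,"wx":0,"wy":0,"wz":0,"jaw":0.1},{"dx":0,"dy":0,"dz":0,"wx":-0.86,"wy":0,"wz":0,"jaw":0.1},{"dx":0,"dy":0,"dz":0,"wx":0,"wy":0,"wz":0,"jaw":0.1},{"dx":0,"dy":0,"dz":0,"wx":0,"wy":0,"wz":0,"jaw":0.1},{"dx":0,"dy":0,"dz":0,"wx":0,"wy":0,"wz":0,"jaw":0.1}]' 30
python3 - <<'E'
from h import *
go(524,394,25,-0.32+np.pi/2)
d=snap('top','top2.png');s=snap('scene','scene2.png')
a=cv2.imread('pics/top2.png');b=cv2.imread('pics/scene2.png')
x=cv2.resize(a[170:240,140:230],None,fx=7,fy=7,interpolation=cv2.INTER_CUBIC);y=cv2.resize(b[330:400,390:480],None,fx=7,fy=7,interpolation=cv2.INTER_CUBIC)
cv2.imwrite('pics/c2.png',cv2.resize(cv2.convertScaleAbs(np.hstack([x,y]),alpha=1.3),None,fx=.6,fy=.6))
E
```

```text
clock: 1.6
eef_pos: [524.4, 395.6, 111.7]
eef_rot: [0.113, 0.698, -0.113, 0.698]
contact_force: [-0.6, -0.3, 0.6]
width: 0.446
tool axes x,y,z in world: [[0.0, 0.0, -1.0], [0.316, 0.949, 0.001], [0.949, -0.316, 0.0]]
pos [524.4 395.6 111.7] shift units [ 2.167 -0.041  0.003] clock 1.6 width 0.446 F [-0.6 -0.3  0.6]
jaw yaw 1.249 tilt 0.04
turn units (8deg) [-0.012  0.002 -0.004] q6 -0.6409187478953002
```

View pics/c2.png

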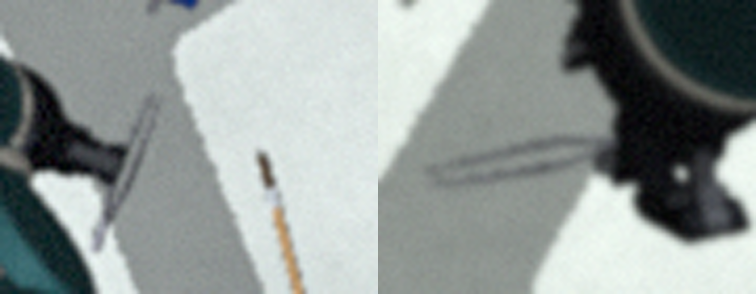

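```bash
python3 -m crank '[{"dx":0.5,"dy":-0.04,"dz":0,"wx":0,"wy":0,"wz":0,"jaw":0.2},{"dx":0.5,"dy":0,"dz":0,"wx":0,"wy":0,"wz":0,"jaw":0.2},{"dx":0.5,"dy":0,"dz":0,"wx":0,"wy":0,"wz":0,"jaw":0.2},{"dx":0.4,"dy":0,"dz":0,"wx":0,"wy":0,"wz":0,"jaw":0.2},{"dx":0.3,"dy":0,"dz":0,"wx":0,"wy":0,"wz":0,"jaw":0.2},{"dx":0.2,"dy":0,"dz":0,"wx":0,"wy":0,"wz":0,"jaw":0.2},{"dx":0,"dy":0,"dz":0,"wx":0,"wy":0,"wz":0,"jaw":0.2},{"dx":0,"dy":0,"dz":0,"wx":0,"wy":0,"wz":0,"jaw":0.2}]' 30
python3 - <<'E'
from h import *
go(524,394,3)
s=snap('scene','scene3.png')
b=cv2.imread('pics/scene3.png')
cv2.imwrite('pics/c3.png',cv2.convertScaleAbs(cv2.resize(b[330:400,380:480],None,fx=7,fy=7,interpolation=cv2.INTER_CUBIC),alpha=1.3))
E
```

```text
clock: 2.5
eef_pos: [524.5, 393.7, 15.7]
eef_rot: [0.113, 0.698, -0.113, 0.698]
contact_force: [-0.0, -0.4, 0.4]
width: 0.399
tool axes x,y,z in world: [[0.001, 0.0, -1.0], [0.315, 0.949, 0.001], [0.949, -0.315, 0.0]]
pos [524.5 393.7  15.7] shift units [ 0.318  0.003 -0.014] clock 2.5 width 0.399 F [-0.  -0.4  0.4]
jaw yaw 1.25 tilt 0.04
```

View pics/c3.png

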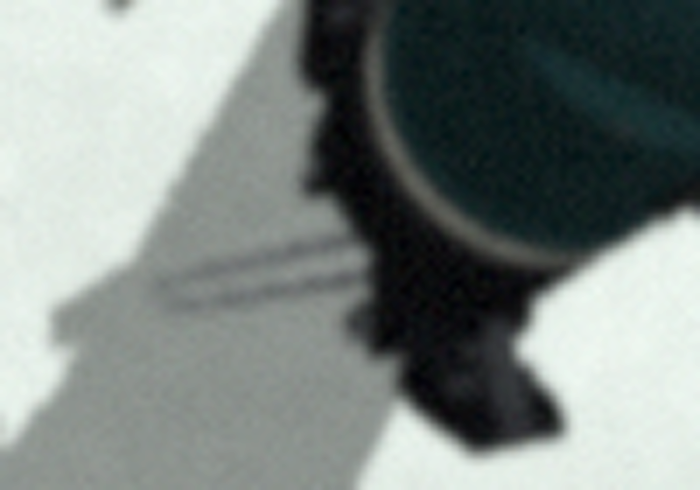

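The visible half of the tweezers runs from about (160,290) to (370,255) in the crop, heading between the two fingers, whose tips show at about (365,325) on the near side. I'll go down and close.

```bash
python3 -m crank '[{"dx":0.2,"dy":0,"dz":0,"wx":0,"wy":0,"wz":0,"jaw":0.2},{"dx":0.12,"dy":0,"dz":0,"wx":0,"wy":0,"wz":0,"jaw":0.2},{"dx":0,"dy":0,"dz":0,"wx":0,"wy":0,"wz":0,"jaw":0.4},{"dx":0,"dy":0,"dz":0,"wx":0,"wy":0,"wz":0,"jaw":0.6},{"dx":0,"dy":0,"dz":0,"wx":0,"wy":0,"wz":0,"jaw":0.8},{"dx":0,"dy":0,"dz":0,"wx":0,"wy":0,"wz":0,"jaw":1},{"dx":0,"dy":0,"dz":0,"wx":0,"wy":0,"wz":0,"jaw":1},{"dx":0,"dy":0,"dz":0,"wx":0,"wy":0,"wz":0,"jaw":1},{"dx":0,"dy":0,"dz":0,"wx":0,"wy":0,"wz":0,"jaw":1},{"dx":0,"dy":0,"dz":0,"wx":0,"wy":0,"wz":0,"jaw":1}]' 40
```

```text
clock: 3.55
eef_pos: [524.1, 393.4, 2.6]
eef_rot: [0.113, 0.698, -0.113, 0.698]
contact_force: [-0.4, -0.9, -0.0]
width: 0.127
```

Gripped: the opening is about 11 mm against the 12 mm legs, and nothing is pressing on the bench. Lifting.

```bash
python3 -m crank '[{"dx":-0.1,"dy":0,"dz":0,"wx":0,"wy":0,"wz":0,"jaw":1},{"dx":-0.2,"dy":0,"dz":0,"wx":0,"wy":0,"wz":0,"jaw":1},{"dx":-0.4,"dy":0,"dz":0,"wx":0,"wy":0,"wz":0,"jaw":1},{"dx":-0.6,"dy":0,"dz":0,"wx":0,"wy":0,"wz":0,"jaw":1},{"dx":-0.6,"dy":0,"dz":0,"wx":0,"wy":0,"wz":0,"jaw":1},{"dx":-0.5,"dy":0,"dz":0,"wx":0,"wy":0,"wz":0,"jaw":1},{"dx":-0.4,"dy":0,"dz":0,"wx":0,"wy":0,"wz":0,"jaw":1},{"dx":-0.2,"dy":0,"dz":0,"wx":0,"wy":0,"wz":0,"jaw":1},{"dx":0,"dy":0,"dz":0,"wx":0,"wy":0,"wz":0,"jaw":1},{"dx":0,"dy":0,"dz":0,"wx":0,"wy":0,"wz":0,"jaw":1}]' 40
python3 - <<'E'
from h import *
go(529.5,-114.2,115,-0.02+np.pi/2)
s=snap('scene','scene4.png');t=snap('top','top4.png')
b=cv2.imread('pics/scene4.png');a=cv2.imread('pics/top4.png')
x=cv2.resize(a[170:240,130:230],None,fx=4,fy=4,interpolation=cv2.INTER_CUBIC);y=cv2.resize(b[310:400,370:500],None,fx=3,fy=3.111,interpolation=cv2.INTER_CUBIC)[:280]
cv2.imwrite('pics/c4.png',cv2.convertScaleAbs(np.hstack([x,y]),alpha=1.3))
E
```

```text
clock: 4.55
eef_pos: [523.7, 393.1, 122.0]
eef_rot: [0.113, 0.698, -0.113, 0.698]
contact_force: [0.3, -0.3, -0.7]
width: 0.122
tool axes x,y,z in world: [[-0.001, -0.001, -1.0], [0.315, 0.949, -0.001], [0.949, -0.315, -0.001]]
pos [523.7 393.1 122. ] shift units [  0.181 -11.99    4.136] clock 4.55 width 0.122 F [ 0.3 -0.3 -0.7]
jaw yaw 1.25 tilt 0.05
turn units (8deg) [-2.154 -0.005  0.005] q6 -0.6442069037302242
```

View pics/c4.png

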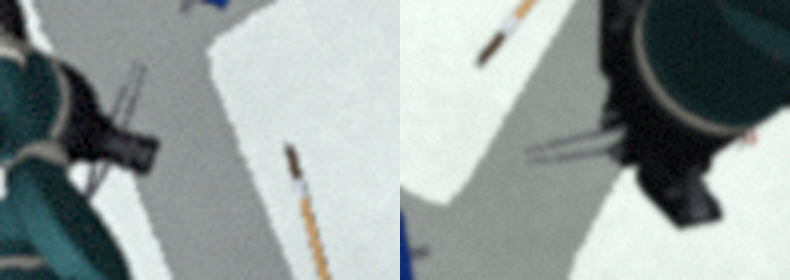

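```bash
python3 -m crank '[{"dx":0,"dy":-0.4,"dz":0.138,"wx":0,"wy":0,"wz":0,"jaw":1},{"dx":0,"dy":-0.6,"dz":0.207,"wx":0,"wy":0,"wz":0,"jaw":1},{"dx":0,"dy":-0.8,"dz":0.276,"wx":0,"wy":0,"wz":0,"jaw":1},{"dx":0,"dy":-0.8,"dz":0.276,"wx":0,"wy":0,"wz":0,"jaw":1},{"dx":0,"dy":-0.8,"dz":0.276,"wx":0,"wy":0,"wz":0,"jaw":1},{"dx":0,"dy":-0.8,"dz":0.276,"wx":0,"wy":0,"wz":0,"jaw":1},{"dx":0,"dy":-0.8,"dz":0.276,"wx":0,"wy":0,"wz":0,"jaw":1},{"dx":0,"dy":-0.8,"dz":0.276,"wx":0,"wy":0,"wz":0,"jaw":1},{"dx":0,"dy":-0.8,"dz":0.276,"wx":0,"wy":0,"wz":0,"jaw":1},{"dx":0,"dy":-0.8,"dz":0.276,"wx":0,"wy":0,"wz":0,"jaw":1},{"dx":0,"dy":-0.8,"dz":0.276,"wx":0,"wy":0,"wz":0,"jaw":1},{"dx":0,"dy":-0.8,"dz":0.276,"wx":0,"wy":0,"wz":0,"jaw":1},{"dx":0,"dy":-0.8,"dz":0.276,"wx":0,"wy":0,"wz":0,"jaw":1},{"dx":0,"dy":-0.8,"dz":0.276,"wx":0,"wy":0,"wz":0,"jaw":1},{"dx":0,"dy":-0.8,"dz":0.276,"wx":0,"wy":0,"wz":0,"jaw":1},{"dx":0,"dy":-0.4,"dz":0.138,"wx":0,"wy":0,"wz":0,"jaw":1},{"dx":0,"dy":-0.19,"dz":0.065,"wx":0,"wy":0,"wz":0,"jaw":1},{"dx":0,"dy":0,"dz":0,"wx":0,"wy":0,"wz":0,"jaw":1}]' 40
python3 -m crank '[{"dx":0,"dy":0,"dz":0,"wx":-0.54,"wy":0,"wz":0,"jaw":1},{"dx":0,"dy":0,"dz":0,"wx":-0.54,"wy":0,"wz":0,"jaw":1},{"dx":0,"dy":0,"dz":0,"wx":-0.54,"wy":0,"wz":0,"jaw":1},{"dx":0,"dy":0,"dz":0,"wx":-0.53,"wy":0,"wz":0,"jaw":1},{"dx":0,"dy":0,"dz":0,"wx":0,"wy":0,"wz":0,"jaw":1},{"dx":0,"dy":0,"dz":0,"wx":0,"wy":0,"wz":0,"jaw":1},{"dx":0,"dy":0,"dz":0,"wx":0,"wy":0,"wz":0,"jaw":1}]' 40
python3 - <<'E'
from h import *
go(529.5,-114.2,53,-0.02+np.pi/2)
s=snap('scene','scene5.png');t=snap('top','top5.png')
b=cv2.imread('pics/scene5.png');a=cv2.imread('pics/top5.png')
x=cv2.resize(a[160:250,280:410],None,fx=3,fy=3,interpolation=cv2.INTER_CUBIC);y=cv2.resize(b[120:240,230:360],None,fx=3,fy=3,interpolation=cv2.INTER_CUBIC)[:270]
y=cv2.resize(b[130:220,230:360],None,fx=3,fy=3,interpolation=cv2.INTER_CUBIC)
cv2.imwrite('pics/c5.png',cv2.convertScaleAbs(np.hstack([x,y]),alpha=1.2))
E
```

```text
clock: 6.45
eef_pos: [529.0, -115.0, 121.9]
eef_rot: [0.114, 0.698, -0.114, 0.697]
contact_force: [-0.2, -0.5, -0.4]
width: 0.126
clock: 7.15
eef_pos: [529.8, -113.4, 122.4]
eef_rot: [0.008, 0.707, -0.007, 0.707]
contact_force: [-0.3, -0.6, -0.9]
width: 0.122
tool axes x,y,z in world: [[-0.0, 0.0, -1.0], [0.021, 1.0, 0.0], [1.0, -0.021, -0.0]]
pos [ 529.8 -113.4  122.4] shift units [ 1.734 -0.02  -0.006] clock 7.15 width 0.122 F [-0.3 -0.6 -0.9]
jaw yaw 1.55 tilt 0.02
turn units (8deg) [-0.008 -0.002 -0.001] q6 -1.8066467168768912
```

View pics/c5.png

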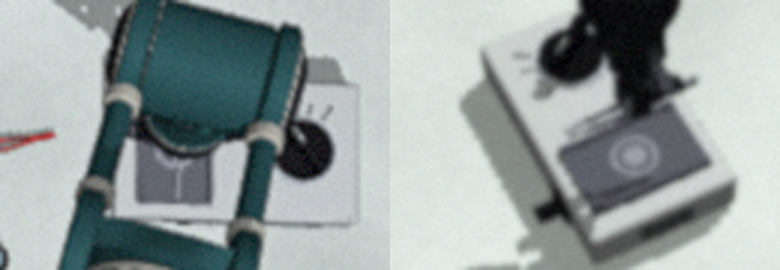

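Still held level over the trough. In the scene crop the tweezers run along the box, from about (570,130) to (695,85). Lowering.

```bash
python3 -m crank '[{"dx":0.3,"dy":-0.02,"dz":0,"wx":0,"wy":0,"wz":0,"jaw":1},{"dx":0.4,"dy":0,"dz":0,"wx":0,"wy":0,"wz":0,"jaw":1},{"dx":0.4,"dy":0,"dz":0,"wx":0,"wy":0,"wz":0,"jaw":1},{"dx":0.3,"dy":0,"dz":0,"wx":0,"wy":0,"wz":0,"jaw":1},{"dx":0.2,"dy":0,"dz":0,"wx":0,"wy":0,"wz":0,"jaw":1},{"dx":0.08,"dy":0,"dz":0,"wx":0,"wy":0,"wz":0,"jaw":1},{"dx":0,"dy":0,"dz":0,"wx":0,"wy":0,"wz":0,"jaw":1},{"dx":0,"dy":0,"dz":0,"wx":0,"wy":0,"wz":0,"jaw":1},{"dx":0,"dy":0,"dz":0,"wx":0,"wy":0,"wz":0,"jaw":1}]' 40
python3 -m crank '[{"dx":0.025,"dy":0,"dz":0,"wx":0,"wy":0,"wz":0,"jaw":1},{"dx":0,"dy":0,"dz":0,"wx":0,"wy":0,"wz":0,"jaw":1},{"dx":0,"dy":0,"dz":0,"wx":0,"wy":0,"wz":0,"jaw":1}]' 40
```

```text
clock: 8.15
eef_pos: [530.6, -114.9, 56.1]
eef_rot: [0.007, 0.707, -0.007, 0.708]
contact_force: [-0.7, 0.2, -0.1]
width: 0.122
clock: 8.45
eef_pos: [530.1, -114.7, 54.5]
eef_rot: [0.007, 0.707, -0.007, 0.707]
contact_force: [0.1, 0.4, 0.2]
width: 0.121
```

Run:
```python
from h import *
go(529.5,-114.2,52.6,-0.02+np.pi/2)
s=snap('scene','scene6.png')
b=cv2.imread('pics/scene6.png')
cv2.imwrite('pics/c6.png',cv2.convertScaleAbs(cv2.resize(b[140:220,250:360],None,fx=6,fy=6,interpolation=cv2.INTER_CUBIC),alpha=1.3))
```

```text
tool axes x,y,z in world: [[0.0, -0.0, -1.0], [0.021, 1.0, -0.0], [1.0, -0.021, 0.0]]
pos [ 530.1 -114.7   54.5] shift units [ 0.047  0.013 -0.014] clock 8.45 width 0.121 F [0.1 0.4 0.2]
jaw yaw 1.55 tilt 0.02
turn units (8deg) [-0.004  0.003  0.   ] q6 -1.8093660442636137
```

View pics/c6.png

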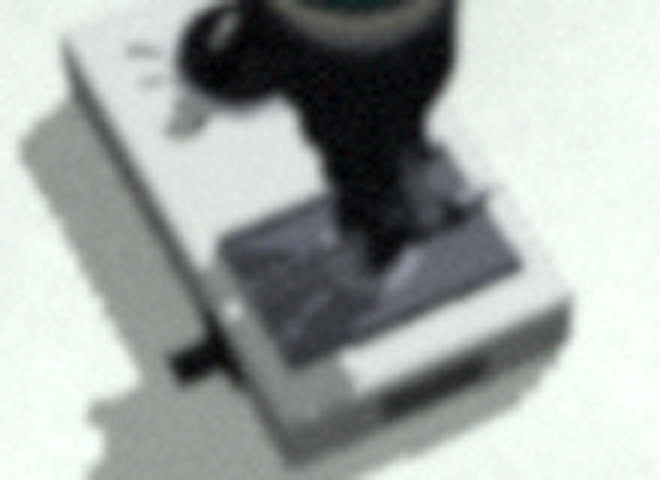

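The scene crop shows the fingers at (375,250), with the tweezers running from about (240,270) to (490,190) within the trough. I'll creep down until they touch the floor.

```bash
python3 -m crank '[{"dx":0.025,"dy":0,"dz":0,"wx":0,"wy":0,"wz":0,"jaw":1},{"dx":0,"dy":0,"dz":0,"wx":0,"wy":0,"wz":0,"jaw":1},{"dx":0,"dy":0,"dz":0,"wx":0,"wy":0,"wz":0,"jaw":1}]' 40
python3 -m crank '[{"dx":0.02,"dy":0,"dz":0,"wx":0,"wy":0,"wz":0,"jaw":1},{"dx":0,"dy":0,"dz":0,"wx":0,"wy":0,"wz":0,"jaw":1},{"dx":0,"dy":0,"dz":0,"wx":0,"wy":0,"wz":0,"jaw":1}]' 40
```

```text
clock: 8.8
eef_pos: [529.9, -114.7, 53.2]
eef_rot: [0.007, 0.707, -0.007, 0.707]
contact_force: [0.0, -0.6, -0.4]
width: 0.122
clock: 9.1
eef_pos: [530.0, -114.7, 52.5]
eef_rot: [0.007, 0.707, -0.007, 0.707]
contact_force: [0.0, 0.4, -0.1]
width: 0.123
```

```bash
python3 -m crank '[{"dx":0.02,"dy":0,"dz":0,"wx":0,"wy":0,"wz":0,"jaw":1},{"dx":0,"dy":0,"dz":0,"wx":0,"wy":0,"wz":0,"jaw":1},{"dx":0,"dy":0,"dz":0,"wx":0,"wy":0,"wz":0,"jaw":1}]' 40
```

```text
clock: 9.4
eef_pos: [530.0, -114.7, 52.5]
eef_rot: [0.007, 0.707, -0.007, 0.707]
contact_force: [-2.6, 0.8, 4.5]
width: 0.124
```

The tweezers are on the floor, with a 4.5 N reaction. Opening gently.

```bash
python3 -m crank '[{"dx":-0.01,"dy":0,"dz":0,"wx":0,"wy":0,"wz":0,"jaw":1},{"dx":0,"dy":0,"dz":0,"wx":0,"wy":0,"wz":0,"jaw":0.7},{"dx":0,"dy":0,"dz":0,"wx":0,"wy":0,"wz":0,"jaw":0.6},{"dx":0,"dy":0,"dz":0,"wx":0,"wy":0,"wz":0,"jaw":0.5},{"dx":0,"dy":0,"dz":0,"wx":0,"wy":0,"wz":0,"jaw":0.4},{"dx":0,"dy":0,"dz":0,"wx":0,"wy":0,"wz":0,"jaw":0.4},{"dx":-0.1,"dy":0,"dz":0,"wx":0,"wy":0,"wz":0,"jaw":0.4},{"dx":-0.3,"dy":0,"dz":0,"wx":0,"wy":0,"wz":0,"jaw":0.4},{"dx":-0.6,"dy":0,"dz":0,"wx":0,"wy":0,"wz":0,"jaw":0.4},{"dx":-0.6,"dy":0,"dz":0,"wx":0,"wy":0,"wz":0,"jaw":0.4},{"dx":-0.6,"dy":0,"dz":0,"wx":0,"wy":0,"wz":0,"jaw":0.4},{"dx":-0.3,"dy":0,"dz":0,"wx":0,"wy":0,"wz":0,"jaw":0.4},{"dx":0,"dy":0,"dz":0,"wx":0,"wy":0,"wz":0,"jaw":0.4}]' 40
python3 - <<'E'
from h import *
go(527,-238.5,130,-0.94)
s=snap('scene','scene7.png')
b=cv2.imread('pics/scene7.png')
cv2.imwrite('pics/c7.png',cv2.convertScaleAbs(cv2.resize(b[120:225,250:360],None,fx=5,fy=5,interpolation=cv2.INTER_CUBIC),alpha=1.3))
E
```

```text
clock: 10.7
eef_pos: [531.9, -115.2, 155.1]
eef_rot: [0.007, 0.705, -0.008, 0.709]
contact_force: [0.7, 0.8, -0.5]
width: 0.301
tool axes x,y,z in world: [[0.005, -0.001, -1.0], [0.021, 1.0, -0.001], [1.0, -0.021, 0.005]]
pos [ 531.9 -115.2  155.1] shift units [ 0.632 -3.083 -0.062] clock 10.7 width 0.301 F [ 0.7  0.8 -0.5]
jaw yaw 1.55 tilt 0.32
turn units (8deg) [-4.665  0.034  0.022] q6 -1.8093689445103263
```

View pics/c7.png

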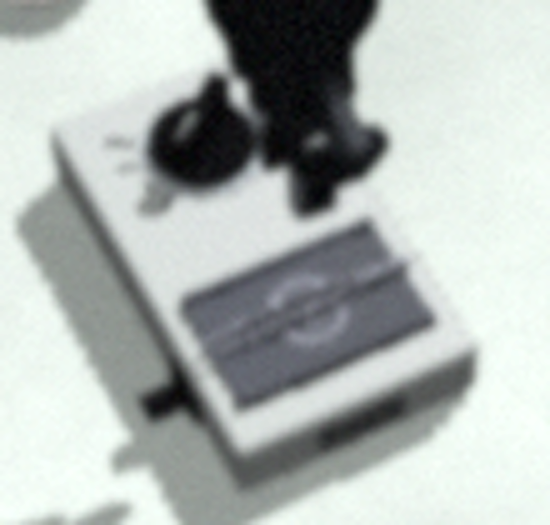

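The tweezers lie along the trough over the coil disc, from (205,340) to (410,265) in the crop with the disc at (308,310). Next I'll measure the tweezers and the dial bar.

Run:
```python
from h import *
np.set_printoptions(suppress=True,precision=2)
s7=dict(np.load('pics/scene7.npz'))
c=lambda u,v,o,f:(o[0]+(u+.5)/f-.5,o[1]+(v+.5)/f-.5)
A=[ray(s7,*c(*q,(250,120),5),54)[:2] for q in[(205,340),(412,263)]]
print(A,np.linalg.norm(A[0]-A[1]),(A[0]+A[1])/2,'disc',ray(s7,*c(308,311,(250,120),5),50)[:2])
for n,box in(('top0',(365,195,398,228)),('scene0',(265,125,315,165))):
    d=dict(np.load(f'pics/{n}.npz')); P=np.array([pt(d,u,v) for v in range(box[1],box[3]) for u in range(box[0],box[2])])
    for lo in(68,75):
        B=P[(P[:,2]>lo)&(P[:,2]<92)]
        cc,wh,_=cv2.minAreaRect(B[:,:2].astype(np.float32))
        m=B[:,:2].mean(0);w,V=np.linalg.eigh(np.cov((B[:,:2]-m).T));e=V[:,1]*np.sign(V[0,1])
        print(n,lo,len(B),'mean',B.mean(0),'rect',cc,wh,'ang',np.arctan2(e[1],e[0]))
```

```text
[array([ 584.36, -120.59]), array([ 468.17, -110.55])] 116.62063976994502 [ 526.26 -115.57] disc [ 528.74 -112.98]
top0 68 88 mean [ 527.01 -238.58   81.03] rect (527.4364624023438, -239.0282745361328) (51.57781982421875, 12.5654296875) ang 0.6205195419477006
top0 75 79 mean [ 527.18 -239.07   82.09] rect (527.4364624023438, -239.0282745361328) (51.57781982421875, 12.5654296875) ang 0.6160798980621183
scene0 68 105 mean [ 527.07 -236.05   79.34] rect (526.2636108398438, -238.317138671875) (51.13644790649414, 13.574003219604492) ang 0.6032670846974053
scene0 75 83 mean [ 526.47 -237.35   81.12] rect (526.3253173828125, -238.59039306640625) (50.92572021484375, 13.083037376403809) ang 0.6139311105023317
```

```bash
python3 -m crank '[{"dx":0,"dy":-0.5,"dz":0,"wx":1,"wy":0,"wz":0,"jaw":0.2},{"dx":0,"dy":0,"dz":0,"wx":1,"wy":0,"wz":0,"jaw":0.2},{"dx":0,"dy":0,"dz":0,"wx":1,"wy":0,"wz":0,"jaw":0.2},{"dx":0,"dy":0,"dz":0,"wx":1,"wy":0,"wz":0,"jaw":0.2},{"dx":0,"dy":0,"dz":0,"wx":1,"wy":0,"wz":0,"jaw":0.2},{"dx":0,"dy":0,"dz":0,"wx":1,"wy":0,"wz":0,"jaw":0.2},{"dx":0,"dy":0,"dz":0,"wx":1,"wy":0,"wz":0,"jaw":0.2},{"dx":0,"dy":0,"dz":0,"wx":1,"wy":0,"wz":0,"jaw":0.2},{"dx":0,"dy":0,"dz":0,"wx":1,"wy":0,"wz":0,"jaw":0.2},{"dx":0,"dy":0,"dz":0,"wx":1,"wy":0,"wz":0,"jaw":0.2},{"dx":0,"dy":0,"dz":0,"wx":1,"wy":0,"wz":0,"jaw":0.2},{"dx":0,"dy":0,"dz":0,"wx":1,"wy":0,"wz":0,"jaw":0.2},{"dx":0,"dy":0,"dz":0,"wx":1,"wy":0,"wz":0,"jaw":0.2},{"dx":0,"dy":0,"dz":0,"wx":1,"wy":0,"wz":0,"jaw":0.2},{"dx":0,"dy":0,"dz":0,"wx":1,"wy":0,"wz":0,"jaw":0.2},{"dx":0,"dy":0,"dz":0,"wx":1,"wy":0,"wz":0,"jaw":0.2},{"dx":0,"dy":0,"dz":0,"wx":0.5,"wy":0,"wz":0,"jaw":0.2},{"dx":0,"dy":0,"dz":0,"wx":0,"wy":0,"wz":0,"jaw":0.2}]' 40
python3 - <<'E'
from h import *
go(527,-239,120,0.617-np.pi/2)
E
```

```text
clock: 12.55
eef_pos: [528.3, -134.4, 150.2]
eef_rot: [-0.648, -0.282, 0.65, -0.28]
contact_force: [-0.2, 0.0, -0.3]
width: 0.404
tool axes x,y,z in world: [[-0.003, 0.001, -1.0], [0.729, -0.684, -0.003], [-0.684, -0.729, 0.001]]
pos [ 528.3 -134.4  150.2] shift units [0.752 1.769 1.928] clock 12.55 width 0.404 F [-0.2  0.  -0.3]
jaw yaw -0.754 tilt 0.19
turn units (8deg) [1.433 0.013 0.02 ] q6 0.458956621503744
```

```bash
python3 -m crank '[{"dx":0.1,"dy":0.35,"dz":0.385,"wx":0,"wy":0,"wz":0,"jaw":0.2},{"dx":0.1,"dy":0.355,"dz":0.385,"wx":0,"wy":0,"wz":0,"jaw":0.2},{"dx":0.15,"dy":0.355,"dz":0.386,"wx":0,"wy":0,"wz":0,"jaw":0.2},{"dx":0.2,"dy":0.355,"dz":0.386,"wx":0,"wy":0,"wz":0,"jaw":0.2},{"dx":0.2,"dy":0.354,"dz":0.386,"wx":0,"wy":0,"wz":0,"jaw":0.2},{"dx":0,"dy":0,"dz":0,"wx":0.7,"wy":0,"wz":0,"jaw":0.2},{"dx":0,"dy":0,"dz":0,"wx":0.73,"wy":0,"wz":0,"jaw":0.2},{"dx":0,"dy":0,"dz":0,"wx":0,"wy":0,"wz":0,"jaw":0.2},{"dx":0,"dy":0,"dz":0,"wx":0,"wy":0,"wz":0,"jaw":0.2},{"dx":0,"dy":0,"dz":0,"wx":0,"wy":0,"wz":0,"jaw":0.2}]' 40
python3 - <<'E'
from h import *
go(527,-239,59,0.617-np.pi/2)
s=snap('scene','scene8.png')
b=cv2.imread('pics/scene8.png')
cv2.imwrite('pics/c8.png',cv2.convertScaleAbs(cv2.resize(b[100:225,240:360],None,fx=5,fy=5,interpolation=cv2.INTER_CUBIC),alpha=1.3))
E
```

```text
clock: 13.55
eef_pos: [528.2, -239.1, 121.8]
eef_rot: [-0.673, -0.216, 0.674, -0.216]
contact_force: [0.1, 0.3, 0.1]
width: 0.396
tool axes x,y,z in world: [[-0.001, 0.0, -1.0], [0.581, -0.814, -0.0], [-0.814, -0.581, 0.0]]
pos [ 528.2 -239.1  121.8] shift units [ 1.569 -0.019  0.022] clock 13.55 width 0.396 F [0.1 0.3 0.1]
jaw yaw -0.951 tilt 0.03
turn units (8deg) [0.022 0.002 0.004] q6 0.48268266354413786
```

View pics/c8.png

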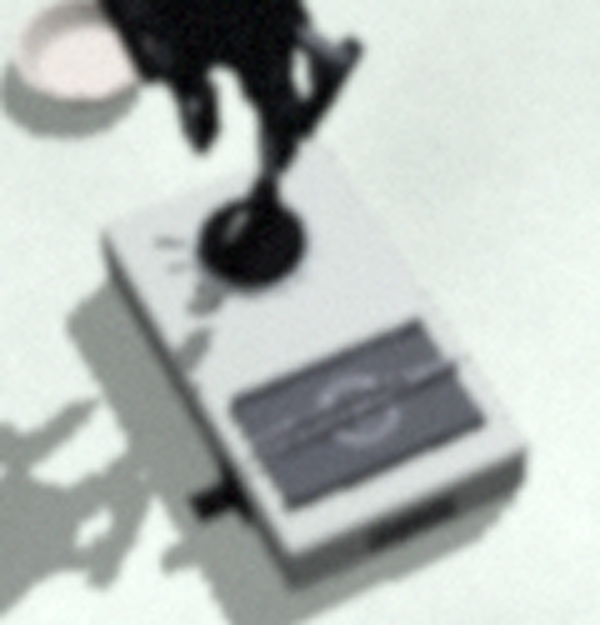

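The fingers straddle the dial bar from above, at about (200,130) and (285,150) against the dial at (250,240). The tweezers haven't moved. Going down to grip the bar.

```bash
python3 -m crank '[{"dx":0.3,"dy":-0.02,"dz":0.02,"wx":0.02,"wy":0,"wz":0,"jaw":0.2},{"dx":0.4,"dy":0,"dz":0,"wx":0,"wy":0,"wz":0,"jaw":0.2},{"dx":0.4,"dy":0,"dz":0,"wx":0,"wy":0,"wz":0,"jaw":0.2},{"dx":0.3,"dy":0,"dz":0,"wx":0,"wy":0,"wz":0,"jaw":0.2},{"dx":0.15,"dy":0,"dz":0,"wx":0,"wy":0,"wz":0,"jaw":0.2},{"dx":0,"dy":0,"dz":0,"wx":0,"wy":0,"wz":0,"jaw":0.2},{"dx":0,"dy":0,"dz":0,"wx":0,"wy":0,"wz":0,"jaw":0.2},{"dx":0,"dy":0,"dz":0,"wx":0,"wy":0,"wz":0,"jaw":0.2}]' 40
python3 -m crank '[{"dx":0,"dy":0,"dz":0,"wx":0,"wy":0,"wz":0,"jaw":0.5},{"dx":0,"dy":0,"dz":0,"wx":0,"wy":0,"wz":0,"jaw":0.8},{"dx":0,"dy":0,"dz":0,"wx":0,"wy":0,"wz":0,"jaw":1},{"dx":0,"dy":0,"dz":0,"wx":0,"wy":0,"wz":0,"jaw":1},{"dx":0,"dy":0,"dz":0,"wx":0,"wy":0,"wz":0,"jaw":1},{"dx":0,"dy":0,"dz":0,"wx":0,"wy":0,"wz":0,"jaw":1}]' 40
```

```text
clock: 14.4
eef_pos: [527.9, -239.6, 60.8]
eef_rot: [0.674, 0.214, -0.674, 0.214]
contact_force: [-0.8, -0.7, -0.8]
width: 0.4
clock: 15.0
eef_pos: [527.5, -239.1, 61.0]
eef_rot: [0.674, 0.214, -0.674, 0.214]
contact_force: [-1.6, 2.8, 6.4]
width: 0.129
```

Gripped, at about 11 mm. Now turning clockwise with a firmer grip.

```bash
python3 -m crank '[{"dx":0,"dy":0,"dz":0,"wx":0,"wy":0,"wz":0,"jaw":1},{"dx":0,"dy":0,"dz":0,"wx":0,"wy":0,"wz":0,"jaw":1},{"dx":0,"dy":0,"dz":0,"wx":0.5,"wy":0,"wz":0,"jaw":1},{"dx":0,"dy":0,"dz":0,"wx":0.5,"wy":0,"wz":0,"jaw":1},{"dx":0,"dy":0,"dz":0,"wx":0.5,"wy":0,"wz":0,"jaw":1},{"dx":0,"dy":0,"dz":0,"wx":0.5,"wy":0,"wz":0,"jaw":1},{"dx":0,"dy":0,"dz":0,"wx":0,"wy":0,"wz":0,"jaw":1},{"dx":0,"dy":0,"dz":0,"wx":0,"wy":0,"wz":0,"jaw":1}]' 80
python3 - <<'E'
from h import *
s=r.read_state();print(s['torque'],s['contact_force'],s['width']);go(527,-239,61)
E
```

```text
clock: 15.8
eef_pos: [527.7, -239.4, 61.1]
eef_rot: [0.697, 0.118, -0.697, 0.118]
contact_force: [-1.6, 0.9, 6.4]
width: 0.125
[0.27283609 0.26562888 0.02910748] [-1.6375229   0.8569926   6.40170093] 0.1246293191275581
tool axes x,y,z in world: [[0.001, -0.001, -1.0], [0.329, -0.944, 0.001], [-0.944, -0.329, -0.001]]
pos [ 527.7 -239.4   61.1] shift units [ 0.003 -0.016  0.014] clock 15.8 width 0.125 F [-1.6  0.9  6.4]
jaw yaw -1.235 tilt 0.07
```

```bash
python3 -m crank '[{"dx":0,"dy":0,"dz":0,"wx":0.5,"wy":0,"wz":0,"jaw":1},{"dx":0,"dy":0,"dz":0,"wx":0.5,"wy":0,"wz":0,"jaw":1},{"dx":0,"dy":0,"dz":0,"wx":0.5,"wy":0,"wz":0,"jaw":1},{"dx":0,"dy":0,"dz":0,"wx":0.5,"wy":0,"wz":0,"jaw":1},{"dx":0,"dy":0,"dz":0,"wx":0.5,"wy":0,"wz":0,"jaw":1},{"dx":0,"dy":0,"dz":0,"wx":0.5,"wy":0,"wz":0,"jaw":1},{"dx":0,"dy":0,"dz":0,"wx":0.5,"wy":0,"wz":0,"jaw":1},{"dx":0,"dy":0,"dz":0,"wx":0.5,"wy":0,"wz":0,"jaw":1},{"dx":0,"dy":0,"dz":0,"wx":0.5,"wy":0,"wz":0,"jaw":1},{"dx":0,"dy":0,"dz":0,"wx":0.5,"wy":0,"wz":0,"jaw":1},{"dx":0,"dy":0,"dz":0,"wx":0.5,"wy":0,"wz":0,"jaw":1},{"dx":0,"dy":0,"dz":0,"wx":0.5,"wy":0,"wz":0,"jaw":1},{"dx":0,"dy":0,"dz":0,"wx":0.5,"wy":0,"wz":0,"jaw":1},{"dx":0,"dy":0,"dz":0,"wx":0.3,"wy":0,"wz":0,"jaw":1},{"dx":0,"dy":0,"dz":0,"wx":0,"wy":0,"wz":0,"jaw":1},{"dx":0,"dy":0,"dz":0,"wx":0,"wy":0,"wz":0,"jaw":1}]' 80
python3 - <<'E'
from h import *
s=r.read_state();print(s['torque'],s['contact_force'],s['width']);go(527,-239,61)
c=snap('scene','scene9.png')
b=cv2.imread('pics/scene9.png')
cv2.imwrite('pics/c9.png',cv2.convertScaleAbs(cv2.resize(b[100:225,240:360],None,fx=5,fy=5,interpolation=cv2.INTER_CUBIC),alpha=1.3))
t=snap('top','top9.png')
b=cv2.imread('pics/top9.png')
cv2.imwrite('pics/t9.png',cv2.resize(b[170:245,305:410],None,fx=6,fy=6,interpolation=cv2.INTER_CUBIC))
E
```

```text
clock: 17.4
eef_pos: [527.5, -240.5, 61.1]
eef_rot: [0.675, -0.214, -0.674, -0.213]
contact_force: [-3.2, -2.2, 4.7]
width: 0.116
[-0.35555362  0.43634234  0.16461188] [-3.18793099 -2.1762594   4.65041034] 0.11634397272425437
tool axes x,y,z in world: [[0.001, -0.002, -1.0], [-0.575, -0.818, 0.002], [-0.818, 0.575, -0.002]]
pos [ 527.5 -240.5   61.1] shift units [ 0.003 -0.023  0.033] clock 17.4 width 0.116 F [-3.2 -2.2  4.7]
jaw yaw -2.184 tilt 0.15
```

View pics/c9.png

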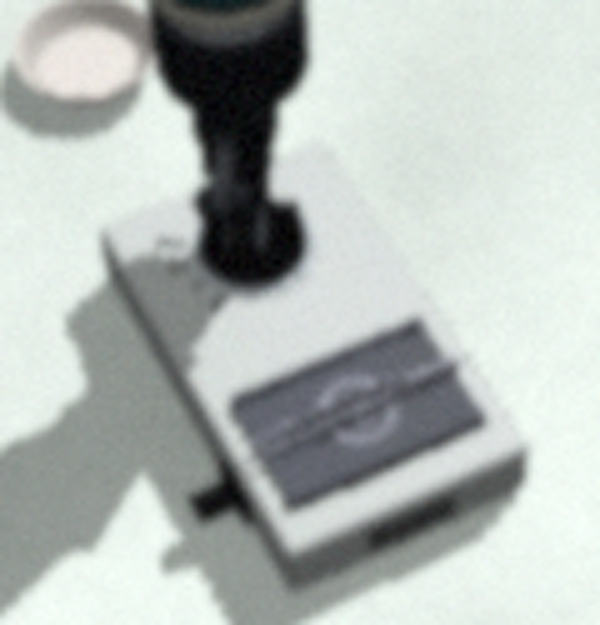

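View pics/t9.png

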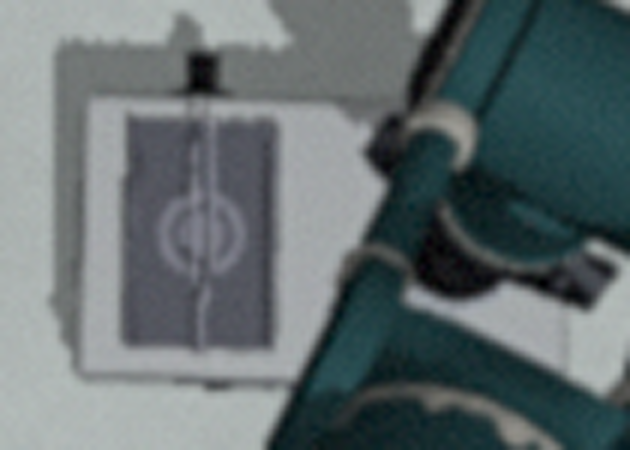

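The scene crop shows the jaws on the bar, with its near end out at about (290,210) and the tweezers undisturbed. The top view shows the tweezers centred on the disc at (200,235). I'll check the dial angle separately from the exposed end of the bar.

Run:
```python
from h import *
np.set_printoptions(suppress=True,precision=1)
d=dict(np.load('pics/scene9.npz'))
for v in range(138,150,1):
    print(v,[tuple(np.round(pt(d,u,v)).astype(int).tolist()) for u in range(293,303,2)])
K=np.array(d['intrinsics']);T=d['cam_to_world']
for dial in(0.8,1.0,1.1,1.23,1.28):
    a=.617-dial
    for sg in (-1,):
        w=np.array([527+sg*26*np.cos(a),-239+sg*26*np.sin(a),81.5]);p=T[:3,:3].T@(w-T[:3,3]);p=p/-p[2];print(dial,w,'crop px',((K[0,0]*p[0]+K[0,2]-240)*5,(-K[1,1]*p[1]+K[1,2]-100)*5))
```

```text
138 [(515, -238, 87), (497, -265, 48), (492, -263, 48), (486, -262, 46), (482, -258, 46)]
139 [(808, 435, 951), (498, -263, 47), (494, -259, 49), (488, -258, 46), (483, -255, 47)]
140 [(516, -236, 82), (512, -232, 83), (508, -229, 84), (502, -230, 80), (485, -253, 46)]
141 [(519, -231, 84), (513, -230, 82), (508, -228, 81), (503, -227, 78), (486, -250, 45)]
142 [(519, -230, 82), (515, -228, 81), (511, -223, 83), (504, -225, 78), (488, -247, 45)]
143 [(519, -230, 77), (516, -226, 80), (512, -222, 82), (504, -226, 73), (489, -244, 45)]
144 [(520, -229, 75), (516, -226, 74), (511, -224, 75), (506, -223, 73), (491, -241, 45)]
145 [(520, -230, 70), (808, 435, 951), (511, -223, 72), (506, -222, 70), (494, -236, 48)]
146 [(520, -230, 65), (516, -226, 67), (511, -224, 67), (505, -224, 62), (496, -231, 50)]
147 [(521, -230, 62), (516, -226, 63), (512, -223, 63), (506, -223, 60), (498, -228, 49)]
148 [(521, -229, 58), (516, -227, 58), (513, -222, 61), (506, -222, 56), (499, -226, 47)]
149 [(522, -228, 55), (517, -226, 55), (513, -222, 56), (508, -219, 57), (500, -224, 47)]
0.8 [ 501.4 -234.3   81.5] crop px (np.float64(291.0090262811133), np.float64(191.61884250176456))
1.0 [ 502.9 -229.3   81.5] crop px (np.float64(292.94374045081156), np.float64(198.9267668829001))
1.1 [ 504.  -226.9   81.5] crop px (np.float64(293.1904125428852), np.float64(202.68650531357423))
1.23 [ 505.7 -224.    81.5] crop px (np.float64(292.7819078422175), np.float64(207.59993156745026))
1.28 [ 506.5 -223.    81.5] crop px (np.float64(292.4056098230156), np.float64(209.4815743324979))
```

The exposed bar end measures at about (505,-224) with a side slope of about -0.58 rad. That puts the dial at roughly 1.2, which agrees with the 1.23 rad of tool turn and the 0.165 N m spring torque. I'll hold, re-check and hand in.

```bash
python3 -m crank '[{"dx":0,"dy":0,"dz":0,"wx":0.1,"wy":0,"wz":0,"jaw":1},{"dx":0,"dy":0,"dz":0,"wx":0,"wy":0,"wz":0,"jaw":1},{"dx":0,"dy":0,"dz":0,"wx":0,"wy":0,"wz":0,"jaw":1},{"dx":0,"dy":0,"dz":0,"wx":0,"wy":0,"wz":0,"jaw":1},{"dx":0,"dy":0,"dz":0,"wx":0,"wy":0,"wz":0,"jaw":1},{"dx":0,"dy":0,"dz":0,"wx":0,"wy":0,"wz":0,"jaw":1},{"dx":0,"dy":0,"dz":0,"wx":0,"wy":0,"wz":0,"jaw":1},{"dx":0,"dy":0,"dz":0,"wx":0,"wy":0,"wz":0,"jaw":1},{"dx":0,"dy":0,"dz":0,"wx":0,"wy":0,"wz":0,"jaw":1},{"dx":0,"dy":0,"dz":0,"wx":0,"wy":0,"wz":0,"jaw":1}]' 80
python3 - <<'E'
from h import *
s=r.read_state();print(s['torque'],s['dq']);go(527,-239,61)
print(r.finish_job())
E
```

```text
clock: 18.5
eef_pos: [527.5, -240.5, 61.1]
eef_rot: [0.673, -0.219, -0.672, -0.217]
contact_force: [-3.4, -2.3, 5.6]
width: 0.114
[-0.37002421  0.45090259  0.14023427] [-0.00067761 -0.00025463  0.00108765 -0.00034861 -0.00098242 -0.00087122]
tool axes x,y,z in world: [[0.001, -0.002, -1.0], [-0.587, -0.81, 0.002], [-0.81, 0.587, -0.002]]
pos [ 527.5 -240.5   61.1] shift units [ 0.003 -0.023  0.033] clock 18.5 width 0.114 F [-3.4 -2.3  5.6]
jaw yaw -2.198 tilt 0.15
the job is handed in; nothing more can be done
None
```

I laid the steel tweezers in the trough over the coil disc and let go. I then turned the dial clockwise to the third click and handed the job in at 18.5 s while still gripping it. No verdict is reported, so the checks below are my own measurements.

- **Tweezers:** after I let go, the camera put their middle about 4 mm from the coil centre, within 0.1 rad of lengthwise. They touched the floor with about 4.5 N before I opened the jaws. The pictures after turning the dial show them still in place.
- **Dial:** the gripper has turned about 1.25 rad from rest. The exposed end of the bar in the camera depth gave roughly 1.2 rad, and the reaction torque was 0.14–0.165 N m, which matches the spring there. The arm was at rest at hand-in, holding the bar with an 80 N grip.
- **Not as planned:** my first move was refused because each row needs all seven keys; nothing moved.
- **Less certain:** gripping the dial left a 5–6 N upward force on the tool. I did not measure the other things on the bench again at the end; no contact with them showed in the forces or the cropped pictures.

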